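# Test a printing-press spring on the studio's spring tester

### The arm

A 6-joint arm with a two-finger parallel gripper is mounted at the origin on the work surface. World frame = base frame: x ahead of the robot, y to its left, z up, the work surface at z = 0. Lengths are in m, angles in rad, forces in N, time in s.
With the tool pointing down it reaches from about 0.3 to 0.875 m from the base axis. Payload 6.4 kg.
Tool frame: the origin (TCP) lies at the very end of the fingers, on their centre line; the grasp point (between the pads) lies 19 mm behind it; z points along the fingers, y is the line along which they close (so a half turn about z gives the same grasp; the last joint's range is limited). The gripper opens to 85 mm and grips with 20 to 120 N. Pads are 22 mm wide; open, the fingers measure 114 mm over their backs; the gripper's body (76 mm by 85 mm) begins 54 mm behind the grasp point. The pads swing forward as they close: fully open they stand 13 mm farther back than shut.
Start: joints at [0.967, 0.181, 1.607, -0, 1.354, -0.206], TCP at [0.223, 0.53, 0.231] pointing down, gripper open.
Joint ranges: [-2.99, 2.99], [-0.89, 2.07], [0.3, 2.58], [-1.14, 4.28], [0, 2.63], [-3.12, 3.12]. Speed limits (rad/s): [2.57, 2.57, 3.01, 3.14, 3.14, 3.14].

### API

Orientations are given as a unit quaternion [w, x, y, z].
In Python, from bench import ctrl gives the robot as it stands.
- The arm moves only by the tool jog_arm, never from a script. Its argument "series" is a list that holds one entry, the list of rows, each a list of 7 numbers: the shift along the tool's x, y, z in mm, then the turn, a rotation vector about the tool's x, y, z in rad, then the finger opening in mm, from 0 to 85.4. In form: [[[tx, ty, tz, rx, ry, rz, gripper], ...]]. A call has exactly 10 rows; each row shifts and turns the commanded pose from where the row before left it, along the tool's axes as they then stand; what a row does not reach is not made up. A row lasts 1/10 s, in which the tool goes at most 50 mm and 8.59 degrees, less where a joint would pass 70% of its speed; a pose out of reach is approached as far as the arm can. A call with a gripper value outside its range is refused whole. The fingers move at their own pace and stop on an object; the grip force is fixed at half the most. Time passes only in rows, so rows that do not move let the fingers close, or fill a call up. It gives the time, the measured TCP pose, the force, the opening and the grip force at its end, in the units of the state.
- ctrl.get_obs(): the state, without advancing time (a new reading comes with each control period).
- ctrl.camera(name): name is "scene" or "top" or "wrist"; returns a dict with "frame" (420x560x3 uint8, blue, green, red), "z_map" (420x560 float32, m along the optical axis (not along the pixel's ray), 0 where there is no reading), "fx", "fy", "cx", "cy" (pixels), "xyz" and "rotation" of the camera in the world. Camera axes: x right, y down, z forward; pixel columns grow to the right and rows downward; lengths in m; the calibration is good to about 2 mm. The wrist camera is an equidistant fisheye: a pixel r from the principal point sees the ray r / f radians off the axis. A picture is of the moment at which its call begins.
- ctrl.hand_in(): hands the job in; it is judged then, once.
The state is a dict: "time_s": time; "q": joint angles; "dq": joint speeds; "joint_efforts": joint torques, N m; "eef_pos": TCP position; "eef_rot": TCP orientation; "wrist_force": force on the tool from outside, world axes, zero at the start; "torque": the same for the moment, N m; "opening": opening from 0.0 (shut) to 1.0 (fully open); "grasp_force": force on a finger pad.
Only numpy, scipy, OpenCV 4.12 (cv2) and the standard library are available. Lean on these libraries where they do the work, as an engineer would, in place of code of your own. Each camera call takes 0.05 s, during which the arm holds its last target. There are 200 camera calls.

### The job

Take either one of the two printing-press springs, seat it upright and fully home over the spigot of the tester's plate, press its blue cap straight down until the cap's top is level with the middle of the red band on the height post, not past it, and hold it there for about a second while the dial reads the force; never load the plate beyond the green arc (25 N). Then lift that spring off and set it down gently, upright, near the middle of the green tray if the needle stood in the green arc, or of the orange tray if it stood in the orange, and let go. Leave the other spring, the mug, the palette knife and the clip alone.

Things in the scene. Friction and masses are not known exactly. Their poses are not given: they have to be found in the camera images.
- spring_a: one of two upright captive coil springs that look alike (one sound, one tired: told apart only by force). 70 mm tall unloaded, 150 g: dark steel foot (40 mm diameter, 16 mm high) with a 20 mm diameter, 12 mm deep socket in its underside, 30 mm coils, and on top a grippable blue cap, 34 mm diameter, 12 mm thick. Origin: centre of the foot's underside, z up
- spring_b: the other of two upright captive coil springs that look alike (one sound, one tired: told apart only by force). 70 mm tall unloaded, 150 g: dark steel foot (40 mm diameter, 16 mm high) with a 20 mm diameter, 12 mm deep socket in its underside, 30 mm coils, and on top a grippable blue cap, 34 mm diameter, 12 mm thick. Origin: centre of the foot's underside, z up
- spring_a_top (a point): centre of the top face of spring_a's blue cap. The cap slides straight down towards the foot against the spring (about 2 N to start, then 1.1 N per mm if sound, 0.58 N per mm if tired; 28 mm travel) and comes back when let go
- spring_b_top (a point): centre of the top face of spring_b's blue cap. The cap slides straight down towards the foot against the spring (about 2 N to start, then 1.1 N per mm if sound, 0.58 N per mm if tired; 28 mm travel) and comes back when let go
- tester: spring tester, a fixed grey base 120 x 240 x 30 mm (its x, y, z). Origin on the table under the centre of the spigot; the base reaches 75 mm to -y and 165 mm to +y of it. Load plate over the origin (90 mm in x, 115 mm in y); round dial (94 mm diameter, face up at 52 mm height) 112 mm to its +y side
- seat (a point): centre of the load plate's top face, 48 mm above the table when unloaded, at the foot of a steel spigot 17 mm in diameter and 10 mm high with a tapered top, over which a spring's socket fits; tester's axes. The plate (with spigot and post) is a spring scale: sinks 1 mm for every 2.5 N on it, at most 12.5 mm
- mark (a point): middle of the red band (4 mm high, 11 mm diameter) on the white height post (7 mm diameter, 68 mm tall) that stands on the load plate 55 mm to the tester's -y side of the spigot; the band's middle is 56 mm above the plate's top face and sinks with the plate
- needle (a joint): dial needle, radians clockwise from above from its rest: 0.1 rad per newton on the load plate, the spring's own weight (1.5 N) included. Orange arc 0 to 1.5 rad (tired), green arc 1.5 to 2.5 rad (sound); beyond 2.5 rad is overload
- dial (a point): centre of the dial's face; tester's axes
- max_hand_tip (a point): tip of the dial's loose red maximum hand (38 mm long, 10 g, turns about the dial's centre), 36 mm from the dial's centre. The needle pushes it clockwise, about 0.16 rad ahead of itself, and it stays at the highest reading. At 15 N (where orange meets green) it lies 12.7 mm to the tester's +y side of the dial's centre; less is orange, more is green
- green_tray_floor (a point): centre of the inner floor of the green tray, 110 x 110 mm outside, 22 mm high, 4 mm walls, floor about 5 mm above the table, fixed to the table
- orange_tray_floor (a point): the same for the orange tray
- mug: bystander: white mug, 76 mm diameter, 95 mm tall, origin under its centre
- palette_knife: bystander: palette knife lying flat, 215 mm long along its x, origin near its middle
- board_clip: bystander: steel drawing-board clip, 70 x 30 x 20 mm, origin under its body
- green_tray: the green tray itself; origin under its centre
- orange_tray: the orange tray itself; origin under its centre

How it is judged:
By the outcome, as a careful person would: the job done as asked, in the order asked, and still so for the second after the job is handed in, with the robot touching nothing.
It also fails if it takes over 56 s, if anything falls off the work surface, if the arm or the gripper's body presses on something with over 40 N, if the wrist force passes 120 N, or if a joint passes its speed limit or range.

## Working session

There is one attempt and no reset: what is moved stays moved. The work goes in short steps, Python scripts to look and compute and a tool call to move; the robot and the scene stay as the last step left them, time stands still between calls to the robot, and variables do not carry over. Pictures are saved under pics/ and viewed, at most 10 in all, crops included, and the job is handed in when it is done.

Besides the shell and the picture viewer there is one more tool, called after "Call:" as name(argument=value, ...), one argument or row to a line, values as JSON. jog_arm: Moves the arm, as the interface text tells. Its arguments: {"type":"object","properties":{"series":{"type":"array"}},"required":["series"]}

```bash
ls && mkdir -p pics
python3 - <<'E'
from bench import ctrl
import cv2,numpy as np
o=ctrl.get_obs();print(o)
for n in("top","scene"):
    c=ctrl.camera(n);cv2.imwrite(f"pics/{n}0.png",c["frame"]);np.savez(f"pics/{n}0.npz",**c)
    print(n,c["fx"],c["fy"],c["cx"],c["cy"],c["xyz"],c["rotation"])
E
```

```text
pics
{'time_s': 0.0, 'q': array([ 9.66725530e-01,  1.81566468e-01,  1.60799480e+00,  2.44049626e-06,
        1.35379278e+00, -2.06327026e-01]), 'dq': array([-0.00082612,  0.00099562, -0.00136817, -0.00185641, -0.00071345,
       -0.00119057]), 'joint_efforts': array([-1.19068147e-05, -4.44878733e+01, -3.51330650e+01, -3.58618690e-04,
        9.08279268e-03, -7.01376894e-05]), 'eef_pos': array([0.22240091, 0.52965621, 0.23037623]), 'eef_rot': array([-3.48267802e-04,  1.97563759e-01,  9.80289644e-01, -8.08913750e-04]), 'wrist_force': array([ 0.62554738,  0.44696622, -0.31287766]), 'torque': array([-0.03811095, -0.01336021, -0.02450788]), 'grasp_force': 0.0, 'opening': 1.002416511548827}
top 517.9082777624811 517.9082777624811 275.6742540986566 209.76221012051124 [0.34128111 0.00838261 1.14269332] [-0.08118572  0.71865066 -0.6858551   0.0809499 ]
scene 517.469369413294 517.469369413294 274.8522535751876 211.00570130139351 [ 1.30387694 -0.14453404  1.05566523] [-0.25170825  0.73059275  0.60146405 -0.20277618]
```

View pics/top0.png

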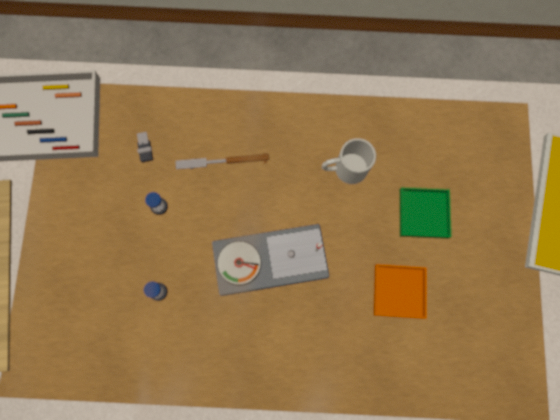

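View pics/scene0.png

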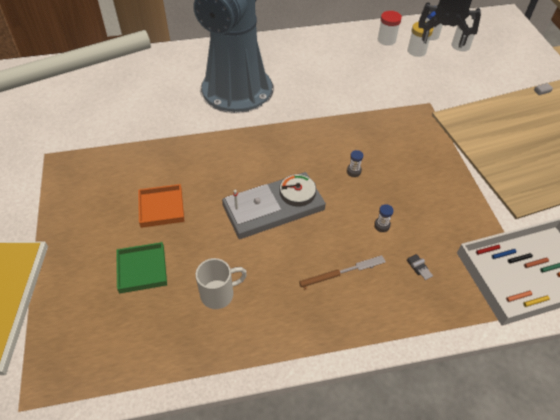

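The top view shows springs at px (155,202) and (155,290), the spigot at (291,254), the dial at (239,263), the green tray at (425,213) and the orange tray at (400,291). The scene view shows the same layout, with the post on the side away from the dial.

```bash
cat > h.py <<'E'
import numpy as np,cv2
from scipy.spatial.transform import Rotation as R
def rot(q): return R.from_quat(np.r_[q[1:],q[0]]).as_matrix()
def rays(c,uv,fish=False):
    uv=np.atleast_2d(np.asarray(uv,float));x=(uv[:,0]-c["cx"])/c["fx"];y=(uv[:,1]-c["cy"])/c["fy"]
    if fish:
        r=np.hypot(x,y)+1e-12;d=np.c_[x/r*np.sin(r),y/r*np.sin(r),np.cos(r)]
    else: d=np.c_[x,y,np.ones_like(x)]
    return d@rot(c["rotation"]).T
def plane(c,uv,z,fish=False):
    d=rays(c,uv,fish);o=np.asarray(c["xyz"]);return o+d*((z-o[2])/d[:,2])[:,None]
def cloud(c):
    v,u=np.mgrid[:420,:560];d=rays(c,np.c_[u.ravel(),v.ravel()])
    return (np.asarray(c["xyz"])+d*c["z_map"].reshape(-1,1)).reshape(420,560,3)
def hsv(c): return cv2.cvtColor(c["frame"],cv2.COLOR_BGR2HSV)
E
python3 - <<'E'
from h import *
for n in("top","scene"):
    c=dict(np.load(f"pics/{n}0.npz"));P=cloud(c);H=hsv(c)
    print(n)
    M={"blue":cv2.inRange(H,(105,120,40),(125,255,255)),"green":cv2.inRange(H,(50,120,40),(80,255,255)),"orange":cv2.inRange(H,(5,220,120),(14,255,255)),"red":cv2.inRange(H,(0,120,60),(5,255,255))|cv2.inRange(H,(172,120,60),(180,255,255))}
    for k,m in M.items():
        N,L,S,C=cv2.connectedComponentsWithStats(m)
        for i in range(1,N):
            if S[i,4]>=(6 if k=="red" else 40):
                p=P[L==i];zt=np.percentile(p[:,2],90)
                p2=p[p[:,2]>zt-.006]
                print(k,S[i],C[i].round(1),"top mid",((p2.min(0)+p2.max(0))/2).round(4),"zt",zt.round(4),"rng",(p.min(0)).round(3),p.max(0).round(3))
    # tester plate/base points
    if n=="top":
        print("table z",P[380,100],P[150,450])
        for uv in[(291,254),(239,263),(280,245),(305,265)]: print(uv,P[uv[1],uv[0]].round(4))
E
```

```text
top
blue [ 41 138  25   3  49] [ 53.1 139.3] top mid [0.746  0.5337 0.0212] zt 0.0233 rng [0.742 0.506 0.017] [0.75  0.561 0.025]
blue [147 194  14  12 130] [153.  199.5] top mid [0.4781 0.1495 0.6048] zt 0.0727 rng [0.341 0.008 0.065] [0.615 0.291 1.143]
blue [154 284   6  11  53] [156.2 288.9] top mid [0.4138 0.2515 0.0709] zt 0.0726 rng [0.403 0.246 0.067] [0.424 0.257 0.075]
green [ 400  188   51   50 2378] [424.8 212.4] top mid [ 0.5053 -0.1821  0.5782] zt 0.0197 rng [ 0.341 -0.372 -0.005] [0.669 0.008 1.143]
orange [421 269   4  37  72] [423.1 286. ] top mid [ 0.4475 -0.3124  0.0176] zt 0.0185 rng [ 0.41  -0.314  0.001] [ 0.489 -0.31   0.023]
red [ 53 146  26   4  65] [ 65.9 147.2] top mid [0.7273 0.5015 0.021 ] zt 0.023 rng [0.723 0.473 0.012] [0.733 0.53  0.025]
table z [0.22445738 0.36586309 0.00274871] [ 0.77124095 -0.3850612  -0.00126895]
(291, 254) [ 0.5007 -0.022   0.0587]
(239, 263) [0.4767 0.0863 0.0578]
(280, 245) [0.5209 0.0019 0.0456]
(305, 265) [ 0.4802 -0.0529  0.0474]
scene
blue [384 206   8   8  41] [387.6 209.9] top mid [0.6046 0.278  0.0693] zt 0.0711 rng [0.594 0.269 0.066] [0.616 0.287 0.073]
blue [493 250  22   8  61] [503.7 253.4] top mid [0.7474 0.5308 0.02  ] zt 0.0218 rng [0.742 0.501 0.013] [0.753 0.56  0.024]
green [ 117  244   49   47 1671] [140.7 267.5] top mid [ 0.9328 -0.2599  0.5342] zt 0.0179 rng [ 0.561 -0.375 -0.004] [ 1.304 -0.145  1.056]
red [381  11  21  15 248] [390.8  17.6] top mid [-0.1575  0.5457  0.0911] zt 0.0928 rng [-0.759  0.512 -0.31 ] [-0.121  0.88   0.095]
red [292 185  10   5  23] [297.4 187.4] top mid [0.4824 0.0818 0.0566] zt 0.0572 rng [0.475 0.07  0.048] [0.49  0.094 0.061]
red [477 245  23   9  83] [488. 249.] top mid [0.7278 0.4985 0.0192] zt 0.0214 rng [0.72  0.468 0.015] [0.735 0.529 0.023]
```

Run:
```python
from h import *
for n in("top","scene"):
    c=dict(np.load(f"pics/{n}0.npz"));P=cloud(c);H=hsv(c);ok=c["z_map"]>0
    def reg(x0,x1,y0,y1,z0,z1): return ok&(P[...,0]>x0)&(P[...,0]<x1)&(P[...,1]>y0)&(P[...,1]<y1)&(P[...,2]>z0)&(P[...,2]<z1)
    def circ(m):
        (u,v),r=cv2.minEnclosingCircle(P[m][:,:2].astype(np.float32).reshape(-1,1,2)); return np.round([u,v,r],4)
    for nm,b in(("s1",(.36,.47,.2,.31)),("s2",(.55,.66,.22,.33))):
        m=reg(*b,.062,.08);p=P[m];print(n,nm,m.sum(),circ(m),p.mean(0).round(4))
        m2=m&(p is not None);uv=np.argwhere(m)[:,::-1];print("  ray-plane z=.07 mean",plane(c,uv.mean(0),.068).round(4))
    def rect(m):
        r=cv2.minAreaRect(P[m][:,:2].astype(np.float32).reshape(-1,1,2));return r
    m=reg(.38,.6,-.14,.18,.02,.07);print(n,"base",m.sum(),rect(m))
    for nm,b in(("green",(.47,.66,-.4,-.2)),("orange",(.3,.5,-.38,-.15))):
        sat=H[...,1]>170
        hm=(H[...,0]>45)&(H[...,0]<85) if nm=="green" else (H[...,0]<16)
        m=reg(*b,.013,.03);print(n,nm,m.sum(),rect(m))
    m=reg(.38,.6,-.14,.05,.07,.15);print(n,"post",m.sum(),P[m].mean(0).round(4) if m.any() else"", P[m].max(0).round(4) if m.any() else"")
    m=reg(.38,.6,-.05,.02,.053,.065);print(n,"spigot",m.sum(),P[m].mean(0).round(4) if m.any() else"")
```

```text
top s1 226 [0.4131 0.262  0.0173] [0.4135 0.2612 0.0698]
  ray-plane z=.07 mean [[0.4136 0.2616 0.068 ]]
top s2 202 [0.604  0.2778 0.0177] [0.603  0.278  0.0698]
  ray-plane z=.07 mean [[0.6035 0.2784 0.068 ]]
top base 6088 ((0.49368155002593994, 0.02257094532251358), (0.12074629217386246, 0.2401321679353714), 12.090563774108887)
top green 525 ((0.5615370273590088, -0.30157196521759033), (0.13513043522834778, 0.23010317981243134), 71.43171691894531)
top orange 505 ((0.4387787878513336, -0.26167064905166626), (0.11208291351795197, 0.11058792471885681), 89.04827117919922)
top post 30 [ 0.5134 -0.0746  0.1052] [ 0.519  -0.0704  0.118 ]
top spigot 56 [ 0.5036 -0.0182  0.0561]
scene s1 112 [0.4154 0.2558 0.0181] [0.4162 0.2557 0.0687]
  ray-plane z=.07 mean [[0.4156 0.256  0.068 ]]
scene s2 140 [0.6048 0.2744 0.0178] [0.6056 0.2733 0.0688]
  ray-plane z=.07 mean [[0.6051 0.2736 0.068 ]]
scene base 3599 ((0.4955836534500122, 0.017594829201698303), (0.12434989959001541, 0.2398047149181366), 12.347945213317871)
scene green 486 ((0.5648847818374634, -0.29556918144226074), (0.16546861827373505, 0.18923905491828918), 89.42865753173828)
scene orange 395 ((0.4404310882091522, -0.26649707555770874), (0.11061331629753113, 0.1191302016377449), 89.02214813232422)
scene post 44 [ 0.5174 -0.0802  0.0969] [ 0.5225 -0.0762  0.1183]
scene spigot 28 [ 0.5055 -0.0249  0.0562]
```

Call:
jog_arm(
  series=[
    [[0, 0, 10, 0, 0, 0.137, 85], [0, 0, 10, 0, 0, 0.137, 85], [0, 0, 10, 0, 0, 0.137, 85], [0, 0, 10, 0, 0, 0.137, 85], [0, 0, 10, 0, 0, 0.137, 85], [0, 0, 10, 0, 0, 0.137, 85], [0, 0, 20, 0, 0, 0.138, 85], [-30, 13, 0, 0, 0, 0, 85], [-30, 13, 0, 0, 0, 0, 85], [-30, 13, 0, 0, 0, 0, 85]],
  ],
)

```text
time_s: 1.1
eef_pos: [0.2798, 0.4492, 0.1505]
eef_rot: [-0.0, 0.628, 0.779, -0.001]
wrist_force: [0.9, 0.2, 0.4]
opening: 0.999
grasp_force: 0.0
```

Call:
jog_arm(
  series=[
    [[-30, 13, 0, 0, 0, 0, 85], [-30, 13, 0, 0, 0, 0, 85], [-30, 13, 0, 0, 0, 0, 85], [-30, 13, 0, 0, 0, 0, 85], [-30, 13, 0, 0, 0, 0, 85], [-30, 13, 0, 0, 0, 0, 85], [-35, 13, 0, 0, 0, 0, 85], [0, 0, 0, 0, 0, 0, 85], [0, 0, 0, 0, 0, 0, 85], [0, 0, 0, 0, 0, 0, 85]],
  ],
)

```text
time_s: 2.1
eef_pos: [0.4136, 0.26, 0.151]
eef_rot: [-0.0, 0.628, 0.778, -0.0]
wrist_force: [-1.1, -0.3, -0.6]
opening: 0.997
grasp_force: 0.0
```

Run:
```python
from bench import ctrl
from h import *
o=ctrl.get_obs();print(o["time_s"],o["eef_pos"],rot(o["eef_rot"]).round(4),o["wrist_force"],o["q"])
c=ctrl.camera("wrist");cv2.imwrite("pics/w1.png",c["frame"]);np.savez("pics/w1.npz",**c)
print(c["fx"],c["cx"],c["cy"],c["xyz"],rot(c["rotation"]).round(3))
```

```text
2.1 [0.41356193 0.25998576 0.15101226] [[-2.117e-01  9.773e-01 -9.000e-04]
 [ 9.773e-01  2.117e-01  1.000e-04]
 [ 3.000e-04 -8.000e-04 -1.000e+00]] [-1.08597632 -0.25274622 -0.59844675] [3.17433598e-01 7.88013297e-02 1.89477003e+00 3.81371745e-04
 1.16883660e+00 1.03919620e-01]
325.19226210127806 282.0016972318632 208.7226237182817 [0.39691196 0.33988583 0.29393147] [[ 0.977  0.202  0.067]
 [ 0.213 -0.927 -0.308]
 [ 0.     0.315 -0.949]]
```

View pics/w1.png

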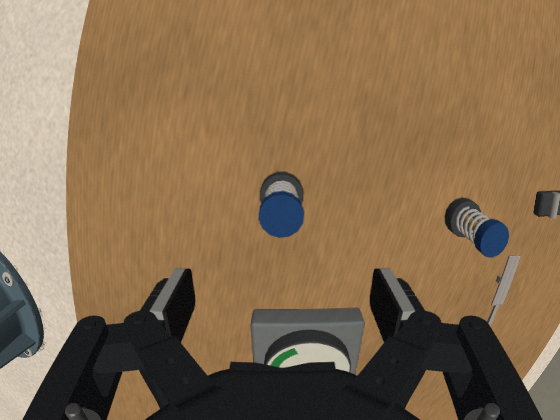

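The wrist view shows the cap at px (281,214) between the finger lines, the other spring at (490,238), and the dial edge at (306,350).

```bash
cat >> h.py <<'E'
def capw(c):
    "centres of blue cap top faces (z=.07) seen by wrist camera"
    m=cv2.morphologyEx(cv2.inRange(hsv(c),(100,130,30),(130,255,255)),cv2.MORPH_CLOSE,np.ones((3,3)))
    out=[]
    for k in cv2.findContours(m,cv2.RETR_EXTERNAL,cv2.CHAIN_APPROX_NONE)[0]:
        if cv2.contourArea(k)>150: out.append(k[:,0,:])
    return out
E
python3 - <<'E'
from h import *
c=dict(np.load("pics/w1.npz"))
for k in capw(c):
    p=plane(c,k,.07,True)[:,:2].astype(np.float32)
    print(k.mean(0),len(k),cv2.minEnclosingCircle(p),cv2.minAreaRect(p))
E
```

```text
[491.22222222 237.74747475] 99 ((0.5992480516433716, 0.28054797649383545), 0.02087283693253994) ((0.5989069938659668, 0.27966007590293884), (0.03218632936477661, 0.04088179022073746), 78.99503326416016)
[280.9609375 214.0390625] 128 ((0.4127388000488281, 0.2625923752784729), 0.017445668578147888) ((0.4130602777004242, 0.2626607120037079), (0.031834155321121216, 0.03450116142630577), 6.761293888092041)
```

Call:
jog_arm(
  series=[
    [[1.5, 0, 10, 0, 0, 0, 85], [0, 0, 20, 0, 0, 0, 85], [0, 0, 20, 0, 0, 0, 85], [0, 0, 20, 0, 0, 0, 85], [0, 0, 20, 0, 0, 0, 85], [0, 0, 13, 0, 0, 0, 85], [0, 0, 5, 0, 0, 0, 85], [0, 0, 0, 0, 0, 0, 60], [0, 0, 0, 0, 0, 0, 30], [0, 0, 0, 0, 0, 0, 25]],
  ],
)

```text
time_s: 3.15
eef_pos: [0.4147, 0.2613, 0.0442]
eef_rot: [0.0, 0.628, 0.778, 0.001]
wrist_force: [0.3, -0.1, 0.7]
opening: 0.508
grasp_force: 0.0
```

Call:
jog_arm(
  series=[
    [[0, 0, 0, 0, 0, 0, 25], [0, 0, 0, 0, 0, 0, 25], [0, 0, 0, 0, 0, 0, 25], [0, 0, 0, 0, 0, 0, 25], [0, 0, 0, 0, 0, 0, 25], [0, 0, 0, 0, 0, 0, 25], [0, 0, 0, 0, 0, 0, 25], [0, 0, 0, 0, 0, 0, 25], [0, 0, 0, 0, 0, 0, 25], [0, 0, 0, 0, 0, 0, 25]],
  ],
)

```text
time_s: 4.15
eef_pos: [0.4142, 0.261, 0.0434]
eef_rot: [0.0, 0.628, 0.778, 0.0]
wrist_force: [1.4, 0.3, 3.0]
opening: 0.374
grasp_force: 59.1
```

Run:
```python
from bench import ctrl
from h import *
o=ctrl.get_obs();print(o["time_s"],o["eef_pos"],o["wrist_force"],o["opening"]*85.4,o["grasp_force"])
c=ctrl.camera("wrist");cv2.imwrite("pics/w2.png",c["frame"]);np.savez("pics/w2.npz",**c)
for k in capw(c):
    p=plane(c,k,.07,True)[:,:2].astype(np.float32)
    print(k.mean(0),len(k),cv2.minEnclosingCircle(p),cv2.minAreaRect(p))
```

```text
4.15 [0.4142488  0.26104688 0.04340093] [1.42701493 0.30185486 2.97115908] 31.924723257230966 59.14201498031616
[555.13095238 305.        ] 84 ((0.5867270231246948, 0.2773715555667877), 0.020154261961579323) ((0.5827009081840515, 0.2737119793891907), (0.01088164746761322, 0.04010852426290512), 42.26933288574219)
[281.6712963  294.55092593] 216 ((0.41413259506225586, 0.2645426094532013), 0.01930626668035984) ((0.41446423530578613, 0.26460662484169006), (0.032159119844436646, 0.038431745022535324), 9.119759559631348)
```

View pics/w2.png

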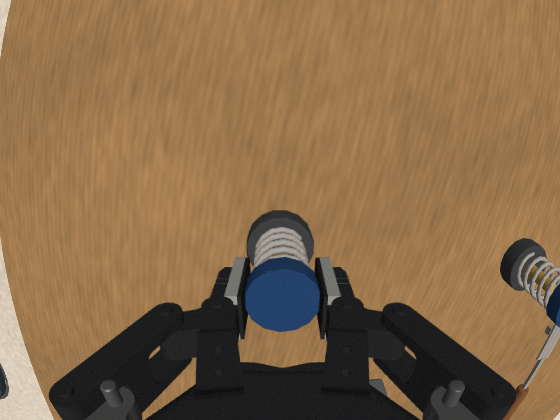

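Call:
jog_arm(
  series=[
    [[0, 0, -5, 0, 0, 0, 25], [0, 0, -20, 0, 0, 0, 25], [0, 0, -30, 0, 0, 0, 25], [0, 0, -30, 0, 0, 0, 25], [-5, 0, -30, 0, 0, 0, 25], [-15, 2, -25, 0, 0, 0, 25], [-25, 2, -15, 0, 0, 0, 25], [-30, 2, 0, 0, 0, 0, 25], [-30, 2, 0, 0, 0, 0, 25], [-30, 2, 0, 0, 0, 0, 25]],
  ],
)

```text
time_s: 5.2
eef_pos: [0.4511, 0.1301, 0.1978]
eef_rot: [-0.001, 0.628, 0.778, -0.001]
wrist_force: [0.7, -0.2, -0.9]
opening: 0.373
grasp_force: 59.8
```

Call:
jog_arm(
  series=[
    [[-30, 3, 0, 0, 0, 0, 25], [-30, 3, 0, 0, 0, 0, 25], [-30, 3, 0, 0, 0, 0, 25], [-30, 3, 0, 0, 0, 0, 25], [-30, 3, 0, 0, 0, 0, 25], [-30, 2, 0, 0, 0, 0, 25], [-30, 0, 0, 0, 0, 0, 25], [-20, 0, 0, 0, 0, 0, 25], [-10, 0, 0, 0, 0, 0, 25], [0, 0, 0, 0, 0, 0, 25]],
  ],
)

```text
time_s: 6.2
eef_pos: [0.519, -0.1004, 0.1976]
eef_rot: [-0.001, 0.629, 0.778, -0.0]
wrist_force: [0.1, 0.1, -2.0]
opening: 0.374
grasp_force: 59.7
```

Run:
```python
from bench import ctrl
from h import *
o=ctrl.get_obs();print(o["time_s"],o["eef_pos"],o["wrist_force"],o["opening"]*85.4,o["grasp_force"],o["q"])
c=ctrl.camera("wrist");cv2.imwrite("pics/w3.png",c["frame"]);np.savez("pics/w3.npz",**c)
for k in capw(c): print(k.mean(0),len(k))
```

```text
6.2 [ 0.51895654 -0.10036704  0.19764493] [ 0.11101088  0.1271205  -1.98497516] 31.937565678511636 59.74445700645447 [-4.15798807e-01  1.11997902e-01  1.75576358e+00  7.14385581e-06
  1.27589177e+00 -6.27226761e-01]
[281.68348624 294.5       ] 218
```

View pics/w3.png

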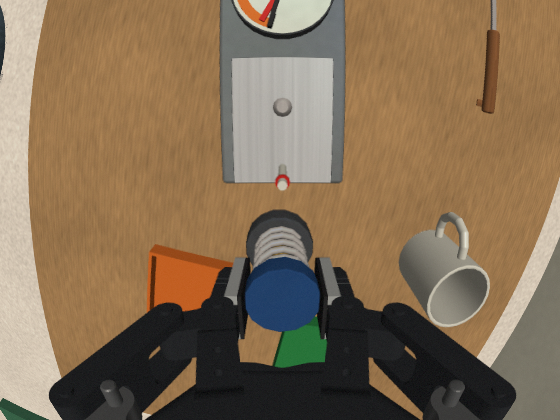

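The view shows the spigot at px (282,106), the post at (282,184), the foot at (280,240) and the cap at (282,295). Yaw is well aligned. Next I measure all of these in this one camera.

```bash
cat >> h.py <<'E'
from scipy.optimize import least_squares
def fitc(p,r): 
    s=least_squares(lambda a:np.hypot(p[:,0]-a[0],p[:,1]-a[1])-r,p.mean(0)[:2]);return s.x,np.sqrt(np.mean(s.fun**2))
def grp(c,tcp,T,sag=0):
    "cap and foot centre, tool xy relative to TCP, as the wrist camera sees them"
    res={}
    k=max(capw(c),key=len).astype(float);q=(plane(c,k,tcp[2]+.0266,True)-tcp)@T
    for cut in(-.002,-.006): 
        s=q[q[:,0]<cut];res["cap%g"%cut]=fitc(s,.017)
    g=cv2.GaussianBlur(cv2.cvtColor(c["frame"],cv2.COLOR_BGR2GRAY),(3,3),0).astype(float)
    pts=[]
    for u in range(256,306):
        col=g[195:240,u];d=np.diff(col);i=int(np.argmin(d[:32]))
        y=d[max(i-2,0):i+3];ii=np.arange(max(i-2,0),i+3)
        pts.append((u,195+.5+(y*ii).sum()/y.sum()))
    q=(plane(c,pts,tcp[2]-.0434,True)-tcp)@T
    f=fitc(q,.020);ok=abs(np.hypot(*(q[:,:2]-f[0]).T)-.02)<.0012;res["foot"]=(*fitc(q[ok],.020),ok.sum())
    return res
E
python3 - <<'E'
from h import *
c=dict(np.load("pics/w3.npz"));tcp=np.array([0.51895654,-0.10036704,0.19764493]);T=rot([-.001,.629,.778,0])
for k,v in grp(c,tcp,T).items():print(k,v)
H=hsv(c);g=cv2.cvtColor(c["frame"],cv2.COLOR_BGR2GRAY)
r=cv2.cvtColor(c["frame"],cv2.COLOR_BGR2GRAY)[85:130,260:305]
print(r[::3,::3])
m=(r<r.max()*0.85).astype(np.uint8)
# spigot: circle edges
hc=cv2.HoughCircles(cv2.resize(r,None,fx=4,fy=4,interpolation=cv2.INTER_CUBIC),cv2.HOUGH_GRADIENT_ALT,1.5,200,param1=120,param2=.5,minRadius=20,maxRadius=60)
print("hough",None if hc is None else [(260+(a+.5)/4-.5,85+(b+.5)/4-.5,R/4) for a,b,R in hc[0]])
for z in(.048,.058):print("ray 282.5,106",((plane(c,(282.5,106.5),z,True)-tcp)@T).round(4))
P=((plane(c,[(232.5,58),(333,58),(333,182),(232,182)],.048,True)-tcp)@T);print("plate corners",P.round(4))
red=cv2.inRange(H,(0,150,80),(8,255,255))|cv2.inRange(H,(172,150,80),(180,255,255));ys,xs=np.nonzero(red[160:200,265:300]);print("red",xs.mean()+265,ys.mean()+160,((plane(c,(xs.mean()+265,ys.mean()+160),.104,True)-tcp)@T).round(4))
E
```

```text
cap-0.002 (array([0.00201281, 0.00066227]), np.float64(0.0002837823821327646))
cap-0.006 (array([0.00197686, 0.00061421]), np.float64(0.00024691936159946967))
foot (array([-0.00063851, -0.00116981]), np.float64(0.00011775132459014315), np.int64(50))
[[171 178 178 174 172 178 177 176 179 181 182 175 184 180 179]
 [171 178 178 173 171 180 175 175 176 181 182 178 184 180 179]
 [172 176 178 172 169 179 175 174 177 181 181 177 183 177 178]
 [170 178 176 173 171 177 176 173 178 181 181 175 184 177 177]
 [169 178 176 173 170 177 175 171 173 181 179 176 186 177 178]
 [170 178 176 171 168 163 141 154 156 144 178 175 185 178 177]
 [169 176 175 171 166 124 153 156 159 146 125 174 182 176 175]
 [169 176 176 172 161 113 158 157 159 155 116 174 183 176 176]
 [171 176 175 170 160  90 155 159 158 143  96 175 183 175 174]
 [169 176 174 170 167  69  87 130 122  87 123 173 184 175 175]
 [170 175 172 171 165 174  82  68  74 115 179 174 183 173 174]
 [169 174 175 170 165 176 172 175 178 178 176 173 182 177 174]
 [169 173 173 170 166 176 171 172 175 177 176 173 182 175 173]
 [168 175 171 169 163 175 171 169 175 177 177 173 182 174 173]
 [169 176 171 169 164 173 173 172 175 179 176 172 180 174 175]]
hough [(np.float32(281.75), np.float32(106.75), np.float32(9.52445)), (np.float32(281.75), np.float32(106.75), np.float32(6.6472845))]
ray 282.5,106 [[0.0796 0.0011 0.1498]]
ray 282.5,106 [[0.0797 0.0011 0.1398]]
plate corners [[ 0.1245 -0.0431  0.1499]
 [ 0.1247  0.0457  0.1498]
 [ 0.0106  0.0483  0.1496]
 [ 0.0105 -0.0458  0.1497]]
red 282.09090909090907 179.12121212121212 [[0.0262 0.0008 0.0937]]
```

```bash
cat > m.py <<'E'
from h import *
T=rot([0,.6283,.7780,0])
def arc(c,us,v0,v1,z,tcp):
    g=cv2.GaussianBlur(cv2.cvtColor(c["frame"],cv2.COLOR_BGR2GRAY),(3,3),0).astype(float);pts=[]
    for u in us:
        d=np.diff(g[v0:v1,u]);i=int(np.argmin(d));s=slice(max(i-2,0),i+3);pts.append((u,v0+.5+(d[s]*np.arange(len(d))[s]).sum()/d[s].sum()))
    q=(plane(c,pts,z,True)-tcp)@T;f=fitc(q,.02)
    fr=least_squares(lambda a:np.hypot(q[:,0]-a[0],q[:,1]-a[1])-a[2],[*f[0],.02])
    return f,fr.x,np.array(pts)[::8].round(1).tolist()
for n,tcp,us,v0,v1 in(("w1",[.41356,.25999,.15101],range(264,300),165,182),("w2",[.41425,.26105,.04340],range(254,306),200,230),("w3",[.51896,-.10037,.19764],range(254,306),200,230)):
    c=dict(np.load(f"pics/{n}.npz"));tcp=np.array(tcp)
    zb=0 if n!="w3" else tcp[2]-.0434
    k=max(capw(c),key=len).astype(float);q=(plane(c,k,zb+.07,True)-tcp)@T
    b=(rot(c["rotation"]).T@T);print(n,"cam in tool",((np.array(c["xyz"])-tcp)@T).round(4),b.round(3).tolist())
    cx=q[:,0].mean();print(" cap",fitc(q[q[:,0]<cx-.002],.017)[0].round(5),k.min(0),k.max(0));print(" foot",arc(c,us,v0,v1,zb,tcp))
E
python3 m.py
```

```text
w1 cam in tool [ 0.0816  0.0005 -0.1429] [[0.002, 1.0, -0.0], [-0.949, 0.002, -0.315], [-0.315, 0.001, 0.949]]
 cap [ 2.95e-03 -7.00e-05] [259. 192.] [303. 236.]
 foot ((array([5.61789771e-04, 2.58861043e-05]), np.float64(0.0001321015318147583)), array([2.02443833e-04, 2.01349769e-05, 2.03191814e-02]), [[264.0, 179.0], [272.0, 173.1], [280.0, 171.1], [288.0, 172.3], [296.0, 176.8]])
w2 cam in tool [ 0.0816  0.0003 -0.1429] [[0.002, 1.0, -0.002], [-0.949, 0.001, -0.316], [-0.316, 0.002, 0.949]]
 cap [0.002   0.00064] [245. 257.] [319. 331.]
 foot ((array([-0.00091472, -0.00081346]), np.float64(0.00011065614528913937)), array([-0.00071921, -0.00081275,  0.01982494]), [[254.0, 221.2], [262.0, 214.1], [270.0, 210.9], [278.0, 209.8], [286.0, 210.0], [294.0, 212.9], [302.0, 218.6]])
w3 cam in tool [ 0.0815  0.0008 -0.143 ] [[0.0, 1.0, 0.001], [-0.949, 0.001, -0.314], [-0.314, -0.001, 0.949]]
 cap [0.00199 0.00071] [244. 257.] [319. 331.]
 foot ((array([-0.00057112, -0.00121386]), np.float64(0.00011696505156465182)), array([-0.00014685, -0.00120241,  0.01962057]), [[254.0, 220.3], [262.0, 213.5], [270.0, 210.3], [278.0, 209.2], [286.0, 209.8], [294.0, 212.7], [302.0, 218.8]])
```

Call:
jog_arm(
  series=[
    [[10, 0.7, 0, 0, 0, 0, 25], [20, 0, 0, 0, 0, 0, 25], [20, 0, 0, 0, 0, 0, 25], [18, 0, 0, 0, 0, 0, 25], [10.5, 0, 0, 0, 0, 0, 25], [0, 0, 0, -0.023, 0, 0, 25], [0, -0.3, 13, 0, 0, 0, 25], [0, -0.5, 22, 0, 0, 0, 25], [0, -0.5, 22, 0, 0, 0, 25], [0, -0.4, 18, 0, 0, 0, 25]],
  ],
)

```text
time_s: 7.25
eef_pos: [0.5029, -0.0235, 0.1212]
eef_rot: [0.007, 0.628, 0.778, 0.009]
wrist_force: [-0.3, 0.3, -1.6]
opening: 0.375
grasp_force: 59.8
```

Call:
jog_arm(
  series=[
    [[0, 0, 0, 0, 0, 0, 25], [0, 0, 0, 0, 0, 0, 25], [0, 0, 0, 0, 0, 0, 25], [0, 0, 0, 0, 0, 0, 25], [0, 0, 0, 0, 0, 0, 25], [0, 0, 0, 0, 0, 0, 25], [0, 0, 0, 0, 0, 0, 25], [0, 0, 0, 0, 0, 0, 25], [0, 0, 0, 0, 0, 0, 25], [0, 0, 0, 0, 0, 0, 25]],
  ],
)

```text
time_s: 8.25
eef_pos: [0.5037, -0.023, 0.1232]
eef_rot: [0.007, 0.628, 0.778, 0.009]
wrist_force: [0.9, -1.0, -1.2]
opening: 0.377
grasp_force: 59.8
```

Run:
```python
from bench import ctrl
from h import *
o=ctrl.get_obs();tcp=o["eef_pos"];T0=rot([0,.6283,.7780,0]);ref=np.array([0.51895654,-0.10036704,0.19764493])
print(o["time_s"],tcp,o["wrist_force"],rot(o["eef_rot"]).round(4).tolist(),"moved tool",((tcp-ref)@T0*1000).round(2))
c=ctrl.camera("wrist");np.savez("pics/w4.npz",**c)
k=max(capw(c),key=len).astype(float);q=(plane(c,k,tcp[2]+.0266,True)-tcp)@T0
print("cap",fitc(q[q[:,0]<-.002],.017)[0]);print(k.min(0),k.max(0))
for n in("scene","top"):
    c=ctrl.camera(n);np.savez(f"pics/{n}4.npz",**c)
    if n=="scene": cv2.imwrite("pics/s4.png",cv2.resize(c["frame"][110:260,180:380],None,fx=4,fy=4,interpolation=cv2.INTER_CUBIC))
```

```text
8.25 [ 0.50369867 -0.02296643  0.12324875] [ 0.90179763 -0.96231341 -1.24358502] [[-0.2114, 0.9771, 0.0224], [0.9774, 0.2114, 0.0049], [0.0, 0.0229, -0.9997]] moved tool [78.88  1.38 74.4 ]
cap [0.00202755 0.00021494]
[244. 257.] [319. 331.]
```

View pics/s4.png

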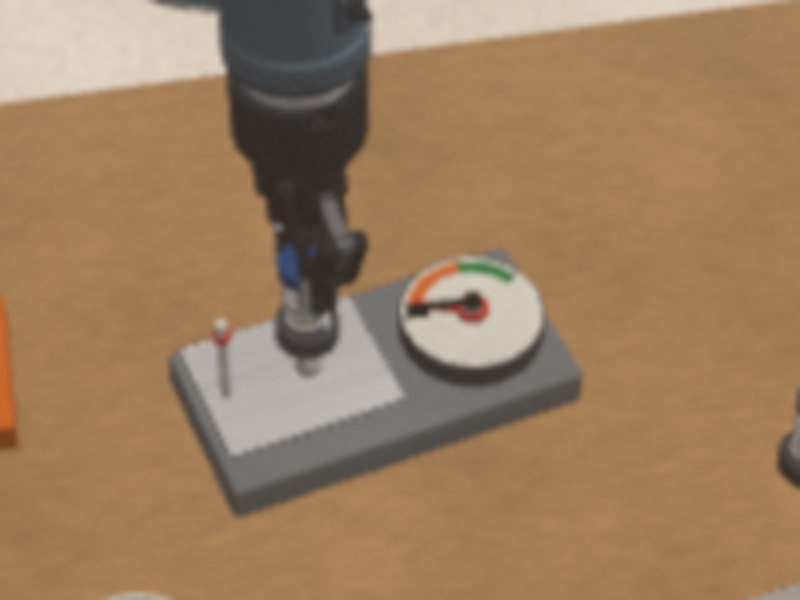

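The scene crop shows the foot directly above the spigot, both at about column 307. The needle is at rest. I descend with a -0.7 mm y correction.

Call:
jog_arm(
  series=[
    [[0, -0.7, 0, 0, 0, 0, 25], [0, -0.1, 6, 0, 0, 0, 25], [0, -0.2, 6, 0, 0, 0, 25], [0, -0.1, 4, 0, 0, 0, 25], [0, -0.1, 3, 0, 0, 0, 25], [0, 0, 2, 0, 0, 0, 25], [0, -0.1, 2, 0, 0, 0, 25], [0, 0, 1, 0, 0, 0, 25], [0, 0, 0, 0, 0, 0, 25], [0, 0, 0, 0, 0, 0, 25]],
  ],
)

```text
time_s: 9.4
eef_pos: [0.5031, -0.0231, 0.0994]
eef_rot: [0.007, 0.628, 0.778, 0.009]
wrist_force: [-0.4, -0.1, -2.8]
opening: 0.375
grasp_force: 59.8
```

Call:
jog_arm(
  series=[
    [[0, 0, 1, 0, 0, 0, 25], [0, -0.1, 1, 0, 0, 0, 25], [0, 0, 1, 0, 0, 0, 25], [0, 0, 1, 0, 0, 0, 25], [0, 0, 1, 0, 0, 0, 25], [0, -0.1, 1, 0, 0, 0, 25], [0, 0, 1, 0, 0, 0, 25], [0, 0, 0, 0, 0, 0, 25], [0, 0, 0, 0, 0, 0, 25], [0, 0, 0, 0, 0, 0, 25]],
  ],
)

```text
time_s: 10.4
eef_pos: [0.503, -0.0232, 0.0923]
eef_rot: [0.007, 0.628, 0.778, 0.009]
wrist_force: [-0.3, 1.0, -2.2]
opening: 0.37
grasp_force: 59.8
```

Call:
jog_arm(
  series=[
    [[0, 0, 1, 0, 0, 0, 25], [0, 0, 1, 0, 0, 0, 25], [0, -0.1, 1, 0, 0, 0, 25], [0, 0, 1, 0, 0, 0, 25], [0, 0, 1, 0, 0, 0, 25], [0, 0, 1, 0, 0, 0, 25], [0, -0.1, 1, 0, 0, 0, 25], [0, 0, 1, 0, 0, 0, 25], [0, 0, 0, 0, 0, 0, 25], [0, 0, 0, 0, 0, 0, 25]],
  ],
)

```text
time_s: 11.4
eef_pos: [0.5031, -0.0232, 0.0844]
eef_rot: [0.007, 0.628, 0.778, 0.009]
wrist_force: [-1.6, 0.0, 5.2]
opening: 0.37
grasp_force: 60.1
```

Run:
```python
from bench import ctrl
from h import *
for i in range(4):
    c=ctrl.camera("scene");o=ctrl.get_obs();print(o["time_s"],o["eef_pos"],o["wrist_force"])
np.savez("pics/s5.npz",**c)
cv2.imwrite("pics/s5.png",cv2.resize(c["frame"][160:240,210:330],None,fx=6,fy=6,interpolation=cv2.INTER_CUBIC))
```

```text
11.45 [ 0.50310132 -0.02318659  0.08438672] [-0.7657944  -0.08394672  5.24519491]
11.5 [ 0.50310195 -0.02319407  0.08437422] [-1.04236233 -0.14967489  4.14910767]
11.55 [ 0.50307249 -0.02318188  0.08436739] [-1.02594143 -0.4036091   5.71115126]
11.6 [ 0.50305945 -0.02319031  0.08433577] [-1.48815998 -0.67995239  4.78254909]
```

View pics/s5.png

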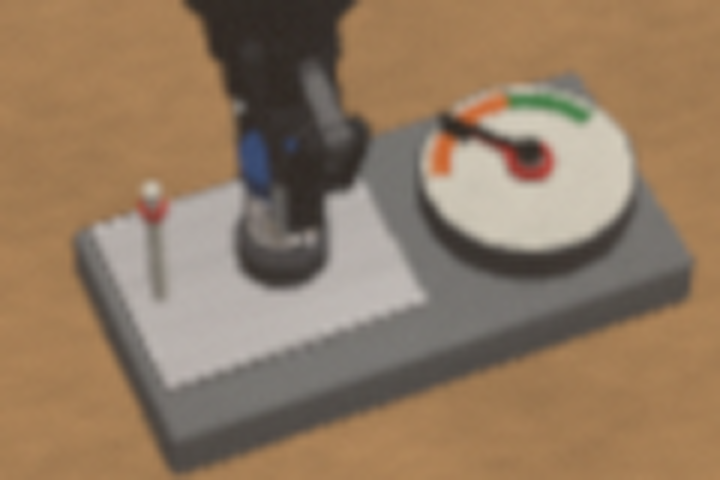

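The view shows the foot flat on the plate over the spigot and the needle about 40° from rest, in orange at partial compression. I press a further 6 mm to find the stiffness.

Call:
jog_arm(
  series=[
    [[0, 0, 1, 0, 0, 0, 25], [0, 0, 1, 0, 0, 0, 25], [0, -0.1, 1, 0, 0, 0, 25], [0, 0, 1, 0, 0, 0, 25], [0, 0, 1, 0, 0, 0, 25], [0, 0, 1, 0, 0, 0, 25], [0, 0, 0, 0, 0, 0, 25], [0, 0, 0, 0, 0, 0, 25], [0, 0, 0, 0, 0, 0, 25], [0, 0, 0, 0, 0, 0, 25]],
  ],
)

```text
time_s: 12.6
eef_pos: [0.5031, -0.0232, 0.0786]
eef_rot: [0.007, 0.628, 0.778, 0.009]
wrist_force: [-1.6, 0.2, 6.7]
opening: 0.371
grasp_force: 60.3
```

```bash
cat > dial.py <<'E'
from h import *
# homography of dial face: needle angle in world from scene/top image, dial plane z=.0525
def needle(c,z=.053):
    y=np.array([-.2117,.9773]);ctr=np.array([.5036,-.0225])+.112*y
    H=hsv(c);P=plane(c,np.c_[np.tile(np.arange(560),420),np.repeat(np.arange(420),560)],z).reshape(420,560,3)
    m=np.hypot(P[...,0]-ctr[0],P[...,1]-ctr[1])<.046
    face=m&(H[...,2]>120)|m&(H[...,1]>90)
    ctr2=P[m][:,:2].mean(0)
    return P,m,H
E
python3 - <<'E'
from bench import ctrl
from dial import *
F=[];Z=[]
for i in range(8):
    c=ctrl.camera("scene" if i%2 else "top");o=ctrl.get_obs();F.append(o["wrist_force"][2]);Z.append(o["eef_pos"][2]);np.savez(f"pics/{'scene' if i%2 else 'top'}6.npz",**c)
print(np.mean(F),np.std(F),Z[-1],o["time_s"],o["eef_pos"])
for n in("top0","top6","scene0","s5","scene6"):
    c=dict(np.load(f"pics/{n}.npz"));P,m,H=needle(c)
    dark=m&(H[...,2]<70);y=np.array([-.2117,.9773]);ctr=np.array([.5036,-.0225])+.112*y
    p=P[dark][:,:2]-ctr;xy=np.c_[p@[.9773,.2117],p@y]*1000
    sel=(np.hypot(*xy.T)>12)&(np.hypot(*xy.T)<38);print(n,dark.sum(),"needle tester xy",xy[sel].mean(0).round(1),"ang cw from -y?",np.degrees(np.arctan2(*xy[sel].mean(0))).round(1), sel.sum())
E
```

```text
7.417853091646517 0.3696239179722109 0.0785755012107554 13.0 [ 0.50309621 -0.02320152  0.0785755 ]
top0 0 needle tester xy [nan nan] ang cw from -y? nan 0
top6 19 needle tester xy [  5.9 -34.2] ang cw from -y? 170.2 6
scene0 12 needle tester xy [-13.2 -32.1] ang cw from -y? -157.6 3
s5 13 needle tester xy [-28.9 -20.4] ang cw from -y? -125.2 3
scene6 13 needle tester xy [-32.3 -12.3] ang cw from -y? -110.9 4<stdin>:11: RuntimeWarning: Mean of empty slice.
  ret = um.true_divide(
```

```bash
cat > dial.py <<'E'
from h import *
Y=np.array([-.2117,.9773]);X=np.array([.9773,.2117]);C0=np.array([.5036,-.0225])+.112*Y
def proj(c,p):
    q=(p-np.asarray(c["xyz"]))@rot(c["rotation"]);return np.c_[q[:,0]/q[:,2]*c["fx"]+c["cx"],q[:,1]/q[:,2]*c["fy"]+c["cy"]].astype(np.float32)
def samp(c,ctr,r,a,z=.0525):
    "angle a clockwise from above, from tester -x... a=0 at +x"
    r,a=np.meshgrid(r,a,indexing="ij");p=ctr+(r*np.cos(a))[...,None]*X-(r*np.sin(a))[...,None]*Y
    uv=proj(c,np.c_[p.reshape(-1,2),np.full(r.size,z)]).reshape(*r.shape,2)
    return cv2.remap(c["frame"],uv[...,0],uv[...,1],cv2.INTER_CUBIC).astype(float)
A=np.radians(np.arange(0,360,1.))
def centre(c):
    # face rim: bright face -> dark rim at 47 mm; centre on it
    r=np.arange(.030,.056,.0005);
    ctr=C0.copy()
    for _ in range(4):
        s=samp(c,ctr,r,A).min(2);g=np.diff(cv2.GaussianBlur(s,(1,5),0),axis=0);i=g[15:].argmin(0)+15;rr=r[i]
        ok=abs(rr-np.median(rr))<.003
        M=np.c_[np.cos(A),np.sin(A),np.ones_like(A)][ok];sol=np.linalg.lstsq(M,rr[ok],rcond=None)[0];ctr=ctr+sol[0]*X-sol[1]*Y
    return ctr,sol[2]
def angle(c):
    ctr,R=centre(c);s=samp(c,ctr,np.arange(.016,.034,.001),A)
    d=np.clip(150-s.max(2).mean(0),0,None)  # black needle dark in all channels
    i=d.argmax();w=np.roll(d,180-i)[168:193];return ctr,R,np.degrees(A[i])+(w*np.arange(-12,13)).sum()/w.sum(),d.max()
E
python3 - <<'E'
from dial import *
for n in("scene0","scene4","s5","scene6","top0","top6"):
    c=dict(np.load(f"pics/{n}.npz"));ctr,R,a,dm=angle(c);print(n,((ctr-C0)*1000).round(1),R.round(4),"needle",a.round(2),dm.round(0))
    if n=="scene0":
        s=cv2.cvtColor(samp(c,ctr,np.arange(.036,.043,.001),A).mean(0)[None].clip(0,255).astype(np.uint8),cv2.COLOR_BGR2HSV)[0]
        o=np.nonzero((s[:,1]>110)&(s[:,0]<20))[0];g=np.nonzero((s[:,1]>110)&(s[:,0]>40)&(s[:,0]<90))[0];print("orange",o.min(),o.max(),len(o),"green",g.min(),g.max(),len(g))
E
```

```text
scene0 [-0.4 -3.2] 0.0456 needle 119.11 64.0Traceback (most recent call last):
  File "<stdin>", line 6, in <module>
    return umr_minimum(a, axis, None, out, keepdims, initial, where)
ValueError: zero-size array to reduction operation minimum which has no identity
```

Run:
```python
from dial import *
for n in("scene0","scene4","s5","scene6","top0","top6"):
    c=dict(np.load(f"pics/{n}.npz"));ctr,R,a,dm=angle(c);print(n,((ctr-C0)*1000).round(1),R.round(4),"needle",a.round(2),dm.round(0))
    if n=="scene6":
        s=cv2.cvtColor(samp(c,ctr,np.arange(.034,.044,.001),A).astype(np.float32)[6][None].clip(0,255).astype(np.uint8),cv2.COLOR_BGR2HSV)[0]
        print([(i,*s[i].tolist()) for i in range(90,300,8)])
```

```text
scene0 [-0.4 -3.2] 0.0456 needle 119.11 64.0
scene4 [-0.3 -3.3] 0.0456 needle 119.27 63.0
s5 [-0.3 -3.2] 0.0455 needle 154.98 62.0
scene6 [-0.4 -3.2] 0.0456 needle 169.18 62.0
[(90, 20, 30, 204), (98, 20, 27, 206), (106, 12, 97, 200), (114, 11, 125, 202), (122, 11, 128, 199), (130, 10, 128, 201), (138, 11, 124, 201), (146, 11, 129, 199), (154, 11, 133, 152), (162, 13, 74, 55), (170, 11, 70, 143), (178, 10, 126, 199), (186, 11, 142, 198), (194, 31, 69, 136), (202, 49, 56, 155), (210, 52, 63, 145), (218, 58, 74, 141), (226, 54, 66, 147), (234, 54, 65, 145), (242, 55, 65, 146), (250, 38, 33, 179), (258, 21, 28, 207), (266, 21, 28, 207), (274, 21, 28, 209), (282, 21, 29, 209), (290, 21, 29, 208), (298, 20, 28, 208)]
top0 [-1.5  0.6] 0.0448 needle 102.11 27.0
top6 [-1.3  0.6] 0.0446 needle 92.96 66.0
```

```bash
cat >> dial.py <<'E'
def angle2(c,h):
    ctr,R=centre(c);s=samp(c,ctr,np.arange(.014,.036,.001),A,.0525+h)
    d=np.clip(150-s.max(2),0,None);out=[]
    f=d.mean(0);i=f.argmax();w=np.roll(f,180-i)[166:195]
    half=[]
    for sl in(slice(0,11),slice(11,22)):
        ww=np.roll(d[sl].mean(0),180-i)[166:195];half.append(np.degrees(A[i])+(ww*np.arange(-14,15)).sum()/ww.sum())
    return np.degrees(A[i])+(w*np.arange(-14,15)).sum()/w.sum(),half
E
python3 - <<'E'
from dial import *
for h in(0,.003,.006,.009):
    r=[]
    for n in("scene0","s5","scene6"):
        a,b=angle2(dict(np.load(f"pics/{n}.npz")),h);r.append((round(a,1),np.round(b,1).tolist()))
    print(h,r)
E
```

```text
0 [(np.float64(119.0), [124.1, 115.2]), (np.float64(154.8), [159.5, 151.2]), (np.float64(169.3), [173.5, 165.4])]
0.003 [(np.float64(113.5), [117.2, 110.3]), (np.float64(149.0), [152.8, 146.0]), (np.float64(164.2), [167.7, 161.0])]
0.006 [(np.float64(107.6), [109.7, 105.6]), (np.float64(143.3), [145.9, 141.2]), (np.float64(159.0), [161.7, 156.8])]
0.009 [(np.float64(101.8), [102.5, 101.1]), (np.float64(137.4), [138.6, 136.4]), (np.float64(153.9), [155.3, 152.7])]
```

Dial and geometry agree: the spring is tired, about 9.5 mm compressed, with about 5.5 mm to go (target TCP z about 73 mm). I'll press the rest gently and hold.

Call:
jog_arm(
  series=[
    [[0, 0, 1, 0, 0, 0, 25], [0, 0, 1, 0, 0, 0, 25], [0, -0.1, 1, 0, 0, 0, 25], [0, 0, 1, 0, 0, 0, 25], [0, 0, 0.8, 0, 0, 0, 25], [0, 0, 0.4, 0, 0, 0, 25], [0, 0, 0.1, 0, 0, 0, 25], [0, 0, 0, 0, 0, 0, 25], [0, 0, 0, 0, 0, 0, 25], [0, 0, 0, 0, 0, 0, 25]],
  ],
)

```text
time_s: 14.0
eef_pos: [0.5031, -0.0233, 0.0735]
eef_rot: [0.007, 0.628, 0.778, 0.009]
wrist_force: [-3.5, 0.4, 9.8]
opening: 0.376
grasp_force: 60.4
```

Run:
```python
from bench import ctrl
from dial import *
F=[];Z=[]
for i in range(6):
    c=ctrl.camera("scene");o=ctrl.get_obs();F.append(o["wrist_force"][2]);Z.append(o["eef_pos"][2])
np.savez("pics/scene7.npz",**c)
print(np.mean(F),Z,o["time_s"])
for h in(.003,.006): print(angle2(c,h)[0]-angle2(dict(np.load("pics/scene0.npz")),h)[0])
f=np.hstack([c["frame"][150:240,215:335]]);cv2.imwrite("pics/s7.png",cv2.resize(f,None,fx=6,fy=6,interpolation=cv2.INTER_CUBIC))
```

```text
10.158894737068074 [np.float64(0.07349690673854103), np.float64(0.073524415876357), np.float64(0.07351080450512779), np.float64(0.07349866833379033), np.float64(0.0735134905220927), np.float64(0.07350441464947681)] 14.3
63.52798696835055
65.27417765366133
```

View pics/s7.png

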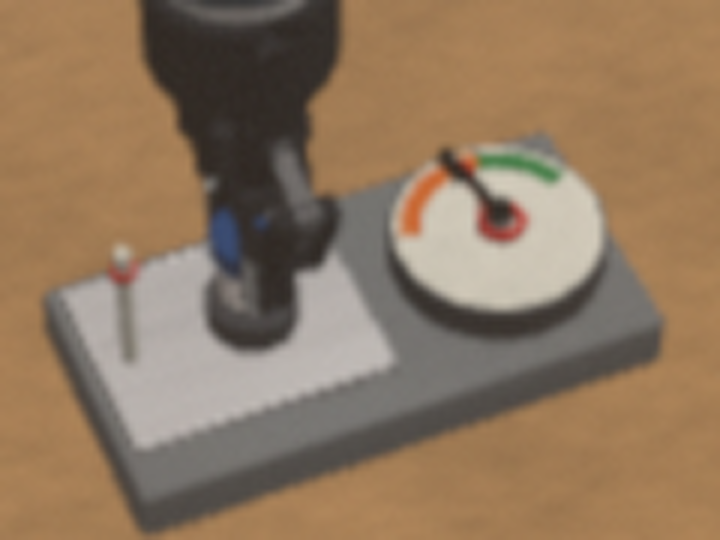

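The needle stands in the orange at about 1.12 rad, with compression about 13.4–14 mm. I make a final 0.5 mm nudge and hold for over a second.

Call:
jog_arm(
  series=[
    [[0, 0, 0.3, 0, 0, 0, 25], [0, 0, 0.2, 0, 0, 0, 25], [0, 0, 0, 0, 0, 0, 25], [0, 0, 0, 0, 0, 0, 25], [0, 0, 0, 0, 0, 0, 25], [0, 0, 0, 0, 0, 0, 25], [0, 0, 0, 0, 0, 0, 25], [0, 0, 0, 0, 0, 0, 25], [0, 0, 0, 0, 0, 0, 25], [0, 0, 0, 0, 0, 0, 25]],
  ],
)

```text
time_s: 15.3
eef_pos: [0.5031, -0.0233, 0.073]
eef_rot: [0.007, 0.628, 0.778, 0.009]
wrist_force: [-2.8, -0.0, 10.5]
opening: 0.372
grasp_force: 60.5
```

Run:
```python
from bench import ctrl
from dial import *
F=[]
for i in range(8):
    c=ctrl.camera("scene");o=ctrl.get_obs();F.append(o["wrist_force"][2])
np.savez("pics/scene8.npz",**c)
print(np.mean(F),o["eef_pos"],o["time_s"])
for h in(.003,.006): print(angle2(c,h)[0]-angle2(dict(np.load("pics/scene0.npz")),h)[0])
# orange tray: centre from saturated orange mask, both views, at rim height
for n in("top0","scene0"):
    c=dict(np.load(f"pics/{n}.npz"));H=hsv(c);m=cv2.inRange(H,(4,200,100),(18,255,255))
    N,L,S,C=cv2.connectedComponentsWithStats(cv2.morphologyEx(m,cv2.MORPH_CLOSE,np.ones((3,3))))
    k=1+S[1:,4].argmax();print(n,S[k],C[k]);k=np.argwhere(L==k)[:,::-1]
    p=plane(c,k,.018)[:,:2].astype(np.float32);print(cv2.minAreaRect(p))
```

```text
10.474573151016466 [ 0.50315686 -0.02326274  0.07303215] 15.7
64.32889375318837
65.97224637485155
top0 [ 374  264   53   55 2740] [400.15912409 291.00072993]
((0.43838271498680115, -0.2604524493217468), (0.11277296394109726, 0.11142867803573608), 88.85516357421875)
scene0 [140 194  42  29 748] [158.0802139 208.5026738]
((0.45012831687927246, -0.264944851398468), (0.10189493000507355, 0.08460178971290588), 86.27246856689453)
```

Call:
jog_arm(
  series=[
    [[0, 0.1, -3, 0, 0, 0, 25], [0, 0.1, -5, 0, 0, 0, 25], [0, 0.1, -6, 0, 0, 0, 25], [0, 0.2, -8, 0, 0, 0, 25], [0, 0.2, -10, 0, 0, 0, 25], [0, 0.3, -15, 0, 0, 0, 25], [0, 0.5, -20, 0, 0, 0, 25], [0, 0.5, -20, 0, 0, 0, 25], [0, 0.5, -20, 0, 0, 0, 25], [0, 0.2, -10, 0, 0, 0, 25]],
  ],
)

```text
time_s: 16.7
eef_pos: [0.5035, -0.0232, 0.1911]
eef_rot: [0.008, 0.628, 0.778, 0.009]
wrist_force: [0.0, -0.7, -1.7]
opening: 0.372
grasp_force: 60.1
```

Call:
jog_arm(
  series=[
    [[-10, -5, 0, 0, 0, 0, 25], [-20, -10, 0, 0, 0, 0, 25], [-27, -14, 0, 0, 0, 0, 25], [-27, -14, 0, 0, 0, 0, 25], [-27, -14, 0, 0, 0, 0, 25], [-27, -14, 0, 0, 0, 0, 25], [-27, -14, 0, 0, 0, 0, 25], [-27, -14, 0, 0, 0, 0, 25], [-20, -10, 0, 0, 0, 0, 25], [-9, -4, 0, 0, 0, 0, 25]],
  ],
)

```text
time_s: 17.7
eef_pos: [0.4377, -0.2648, 0.1854]
eef_rot: [0.006, 0.629, 0.777, 0.009]
wrist_force: [0.3, -0.2, -1.1]
opening: 0.369
grasp_force: 60.0
```

Run:
```python
from bench import ctrl
from h import *
c=ctrl.camera("wrist");o=ctrl.get_obs();print(o["time_s"],o["eef_pos"],o["wrist_force"],o["opening"],rot(o["eef_rot"]).round(3).tolist())
cv2.imwrite("pics/w9.png",c["frame"])
T=rot([0,.6283,.7780,0]);d=(np.array([.4393,-.2635,0])-o["eef_pos"])@T;print((d*1000).round(1))
H=hsv(c);m=cv2.inRange(H,(4,180,80),(18,255,255));N,L,S,C=cv2.connectedComponentsWithStats(m)
for i in range(1,N):
    if S[i,4]>300: print(S[i]); k=np.argwhere(L==i)[:,::-1];p=(plane(c,k,.022,True)[:,:2]).astype(np.float32);print(p.min(0),p.max(0))
```

```text
17.75 [ 0.43788407 -0.26517577  0.18563375] [-0.66588328 -1.10120304 -1.23226102] 0.37671387864508116 [[-0.209, 0.978, 0.021], [0.978, 0.209, 0.005], [0.001, 0.021, -1.0]]
[  1.3   1.7 185.6]
[  215   120   133   129 10596]
[ 0.38303784 -0.3185155 ] [ 0.49448985 -0.20548856]
```

View pics/w9.png

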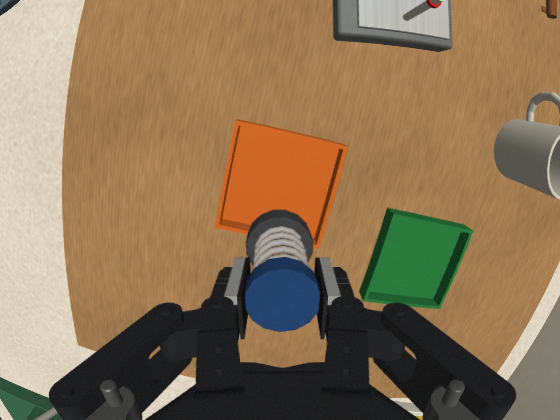

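The wrist view shows the orange tray (centre about px (282,180)), clear, and the held spring upright. I descend into it.

Call:
jog_arm(
  series=[
    [[2, 1.3, 10, 0, 0, 0, 25], [0, -0.5, 20, 0, 0, 0, 25], [0, -0.6, 25, 0, 0, 0, 25], [0, -0.6, 25, 0, 0, 0, 25], [0, -0.5, 20, 0, 0, 0, 25], [0, -0.3, 15, 0, 0, 0, 25], [0, -0.2, 8, 0, 0, 0, 25], [0, -0.1, 4, 0, 0, 0, 25], [0, 0, 2, 0, 0, 0, 25], [0, 0, 0, 0, 0, 0, 25]],
  ],
)

```text
time_s: 18.75
eef_pos: [0.4407, -0.2607, 0.0582]
eef_rot: [0.008, 0.628, 0.778, 0.009]
wrist_force: [0.1, -0.3, -1.6]
opening: 0.378
grasp_force: 60.0
```

Call:
jog_arm(
  series=[
    [[0, 0, 1, 0, 0, 0, 25], [0, 0, 1, 0, 0, 0, 25], [0, 0, 1, 0, 0, 0, 25], [0, 0, 1, 0, 0, 0, 25], [0, 0, 0.5, 0, 0, 0, 25], [0, 0, 0.5, 0, 0, 0, 25], [0, 0, 0.5, 0, 0, 0, 25], [0, 0, 0, 0, 0, 0, 25], [0, 0, 0, 0, 0, 0, 25], [0, 0, 0, 0, 0, 0, 25]],
  ],
)

```text
time_s: 19.75
eef_pos: [0.4405, -0.2607, 0.0524]
eef_rot: [0.007, 0.628, 0.778, 0.009]
wrist_force: [-0.4, -0.7, -1.3]
opening: 0.374
grasp_force: 60.0
```

Call:
jog_arm(
  series=[
    [[0, 0, 0.5, 0, 0, 0, 25], [0, 0, 0.5, 0, 0, 0, 25], [0, 0, 0.5, 0, 0, 0, 25], [0, 0, 0.5, 0, 0, 0, 25], [0, 0, 0.5, 0, 0, 0, 25], [0, 0, 0.5, 0, 0, 0, 25], [0, 0, 0.5, 0, 0, 0, 25], [0, 0, 0, 0, 0, 0, 25], [0, 0, 0, 0, 0, 0, 25], [0, 0, 0, 0, 0, 0, 25]],
  ],
)

```text
time_s: 20.75
eef_pos: [0.4406, -0.2607, 0.0489]
eef_rot: [0.007, 0.628, 0.778, 0.009]
wrist_force: [-0.1, 0.0, -1.0]
opening: 0.373
grasp_force: 60.0
```

Call:
jog_arm(
  series=[
    [[0, 0, 0.4, 0, 0, 0, 25], [0, 0, 0.4, 0, 0, 0, 25], [0, 0, 0.2, 0, 0, 0, 25], [0, 0, 0, 0, 0, 0, 25], [0, 0, 0, 0, 0, 0, 25], [0, 0, 0, 0, 0, 0, 34], [0, 0, 0, 0, 0, 0, 36], [0, 0, 0, 0, 0, 0, 38], [0, 0, 0, 0, 0, 0, 40], [0, 0, 0, 0, 0, 0, 44]],
  ],
)

```text
time_s: 21.75
eef_pos: [0.4406, -0.2607, 0.0479]
eef_rot: [0.007, 0.628, 0.778, 0.009]
wrist_force: [-0.1, 0.1, -0.3]
opening: 0.514
grasp_force: 0.0
```

Call:
jog_arm(
  series=[
    [[0, 0, 0, 0, 0, 0, 50], [0, 0, 0, 0, 0, 0, 58], [0, 0, 0, 0, 0, 0, 66], [0, 0, 0, 0, 0, 0, 75], [0, 0, 0, 0, 0, 0, 80], [0, 0, 0, 0, 0, 0, 80], [0, 0.1, -5, 0, 0, 0, 80], [0, 0.3, -15, 0, 0, 0, 80], [0, 0.6, -25, 0, 0, 0, 80], [0, 0.7, -30, 0, 0, 0, 80]],
  ],
)

```text
time_s: 22.75
eef_pos: [0.4399, -0.2601, 0.1231]
eef_rot: [0.006, 0.628, 0.778, 0.009]
wrist_force: [-0.4, 0.0, 0.2]
opening: 0.936
grasp_force: 0.0
```

Call:
jog_arm(
  series=[
    [[0, 0, -30, 0, 0, 0, 80], [0, 0, -30, 0, 0, 0, 80], [0, 0, -20, 0, 0, 0, 80], [-10, 0, 0, 0, 0, 0, 80], [0, 0, 0, 0, 0, 0, 80], [0, 0, 0, 0, 0, 0, 80], [0, 0, 0, 0, 0, 0, 80], [0, 0, 0, 0, 0, 0, 80], [0, 0, 0, 0, 0, 0, 80], [0, 0, 0, 0, 0, 0, 80]],
  ],
)

```text
time_s: 23.75
eef_pos: [0.4408, -0.2707, 0.2026]
eef_rot: [0.007, 0.628, 0.778, 0.009]
wrist_force: [-0.5, 0.3, -0.2]
opening: 0.937
grasp_force: 0.0
```

Run:
```python
from bench import ctrl
from h import *
o=ctrl.get_obs();print(o["time_s"],o["eef_pos"],o["wrist_force"])
a=ctrl.camera("wrist")["frame"];cv2.imwrite("pics/w10.png",a)
```

```text
23.75 [ 0.44078251 -0.27069083  0.2025718 ] [-0.50189295  0.3494285  -0.23793218]
```

View pics/w10.png

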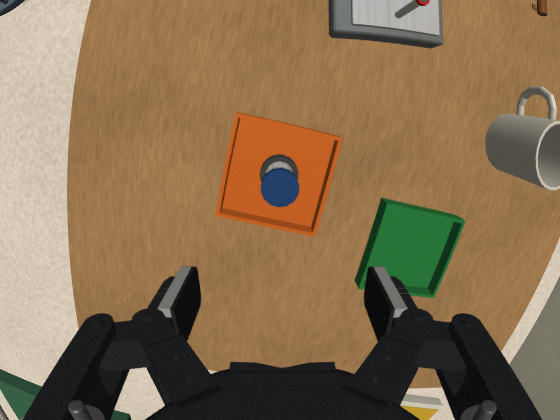

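The spring stands upright in the middle of the orange tray (foot at about px (280,172)) and the fingers are clear of it.

```bash
python3 -c "
from bench import ctrl
print(ctrl.hand_in())"
```

```text
the job is handed in; nothing more can be done
None
```

I seated the spring, pressed its cap to within about 0.5 mm of the red band's middle by estimate (not past it) and held it just over a second; the needle read about 1.14 rad (about 11.4 N, orange, so tired), it now stands upright near the middle of the orange tray, and the job is handed in with no verdict returned.

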